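# Third hand: hold a regulator module against a sprung contact bar

## Robot

A 6-joint arm with a two-finger parallel gripper is mounted at the origin on the work surface. World frame = base frame: x ahead of the robot, y to its left, z up, the work surface at z = 0. Lengths are in m, angles in degrees, forces in N, time in s.
With the tool pointing down it reaches from about 0.375 to 0.9 m from the base axis. Payload 3.1 kg.
Tool frame: the origin (TCP) lies midway between the tips of the shut fingers; the grasp point (between the pads) lies 19 mm behind it; z points along the fingers, y is the direction in which the jaws open and shut (so a half turn about z gives the same grasp; the last joint's range is limited). The gripper opens to 87 mm and grips with 3 to 60 N. Pads are 19 mm wide; open, the fingers measure 117 mm over their backs; the gripper's body (75 mm by 190 mm) begins 51 mm behind the grasp point.
Start: joints at [-85.8, 30.224, 82.088, -0, 67.689, -10.227], TCP at [0.156, -0.605, 0.198] pointing down, gripper open.
Joint ranges: [-176.69, 176.69], [-43.24, 126.21], [12.49, 139.97], [-82, 262], [0, 151.66], [-163.58, 163.58]. Speed limits (degrees/s): [159.86, 159.86, 180, 180, 180, 180].

## Interface

Orientations are given as a 3x3 rotation matrix whose columns are the frame's x, y, z axes.
In Python, from rig import bot gives the robot as it stands.
- The arm moves only by the tool carry_out, never from a script. Its arguments are lists of equal length, an entry for each row: "grip": the gripper's target within -1 to 1 (fully open at 1, half-way at 0, shut at -1); "slide": the shift along the tool's x, y, z in mm, a list of three; "twist": the turn, a rotation vector about the tool's x, y, z in rad, a list of three. In form: {"grip": [grip, ...], "slide": [[dx, dy, dz], ...], "twist": [[wx, wy, wz], ...]}. A call has 1 to 12 rows; each row shifts and turns the pose as measured when the row begins, along the tool's axes as they then stand; what a row does not reach is not made up. A row lasts 1/10 s, in which the tool goes at most 50 mm and 8.59 degrees, less where a joint would pass 70% of its speed; a pose out of reach is approached as far as the arm can. A call is refused whole if a number of a shift passes 50 or a number of a turn 0.15, either way. A call with a gripper value outside its range is refused whole. The fingers move at their own pace and stop on an object; the grip force is fixed at half the most. Time passes only in rows, so rows that do not move let the fingers close. It gives the time, the measured TCP pose, the force and the opening at its end, in the units of the state.
- bot.read_state(): the state, without advancing time (a new reading comes with each control period).
- bot.capture(name): name is "scene" or "top" or "wrist"; returns a dict with "color" (420x560x3 uint8, red, green, blue), "depth" (420x560 float32, m along the optical axis (not along the pixel's ray), 0 where there is no reading), "fx", "fy", "cx", "cy" (pixels), "position" and "rotation" of the camera in the world; the wrist camera has in their place "T_tool_cam" (4x4, takes a point from camera to tool coordinates, whose origin is the TCP and whose axes are the flange's). Camera axes: x right, y up, looking along -z (the intrinsics and any distortion apply to the point x, -y, -z); pixel columns grow to the right and rows downward; lengths in m; the calibration is good to about 2 mm. A picture is of the moment at which its call begins: read the wrist's pose just before it.
- bot.hand_in(): hands the job in, once; it reports no verdict.
The state is a dict: "time_s": time; "joint_positions": joint angles; "qvel": joint speeds; "tau": joint torques, N m; "position": TCP position; "tcp_rot": TCP orientation; "force": force on the tool from outside, world axes, zero at the start; "moment": the same for the moment, N m; "opening": opening from 0.0 (shut) to 1.0 (fully open).
Only numpy, scipy, OpenCV 4.12 (cv2) and the standard library are available. Lean on these libraries where they do the work, as an engineer would, in place of code of your own. Each camera call takes 0.05 s, during which the arm holds its last target.

## Task

Swing the magnifier lamp aside by its red handle, to the robot's left, until its head is a hand's breadth clear of the green-topped fixture plate. Then fetch the black module with the finned heat sink, set it flat on the plate, square to and centred on the orange sprung contact bar with its brass contacts towards the bar, and press it steadily against the bar with about ten newtons (the bar about half way in, never right to the end of its travel) so that a colleague can screw it down. Finish while still holding it pressed there; leave the other things on the bench alone.

Things in the scene. Friction and masses are not known exactly. Their poses are not given: they have to be found in the camera images.
- fixture: aluminium plate with a green top, 200 (x) x 150 (y) x 12 mm high, fixed to the bench. Origin: centre of its underside; z up; +x is the pressing direction, from the open end towards the contact bar. A fixed fence block (28 x 100 mm, top 48 mm above the bench) stands behind the bar, its near face at x = +70 mm
- fixture_seat (a point): point on the plate's top face (12 mm above the bench) at x = -10 mm, y = 0 of the fixture: where the middle of the module's underside comes when its front just touches the resting bar
- bar (a joint): travel of the orange contact bar, a slide along the fixture's +x: 0 at rest, 0.016 m at the end of its travel. Spring 1.2 N per mm, no preload: 10 N is about 0.008 m
- bar_face (a point): centre of the bar's flat contact face, which looks along the fixture's -x; the face is 60 mm wide (y) and 20 mm high, its centre 25 mm above the bench, at x = +35 mm of the fixture at rest; moves with the bar
- module: loose black block 90 (x) x 60 (y) x 22 mm high, 0.2 to 0.33 kg, with an aluminium finned heat sink on top. Origin: centre of its underside, z up; +x points to its front face, the one with brass contacts. The heat sink is 30 (x) x 44 (y) mm, from 22 to 58 mm above the underside, centred at x = -15 mm, y = 0; it can be gripped across x or y
- module_front (a point): centre of the module's front face, 45 mm ahead of its origin along x, 13 mm above its underside
- heatsink_top (a point): centre of the top of the module's heat sink, 58 mm above its underside
- lamp_handle (a point): top of the lamp's red handle, an upright round stub 18 mm in diameter that stands 60 mm above the arm, 262 mm from the swing axis; its top is 240 mm above the bench, the arm's upper face 180 mm. Its own +x axis is level and points along the arm straight to the vertical swing axis (the lamp's post, top 192 mm above the bench), 262 mm away; z up.
- lamp_head (a point): centre of the lamp's white ring head with lens, 124 mm across, from 164 to 184 mm above the bench, 325 mm from the swing axis. The arm swings level about the post's axis: clockwise seen from above carries the head to the robot's left (+y), up to a stop where lamp_handle's +x axis points 0.4 rad clockwise of the world's +x. Light friction only: about 1 N at the handle moves it, and it stays where it is left
- screwdriver: loose screwdriver lying on the bench to the left, to be left alone; origin under its middle
- screw_tray: loose blue open tray 90 x 70 x 25 mm on the left, to be left alone; origin under its middle
- flux_jar: loose amber jar 56 mm across, 60 mm high, on the left, to be left alone; origin under its middle
- clamp_meter: loose black meter with blue clamp jaws, about 190 x 66 x 42 mm, beyond the plate on the right, to be left alone; origin under its middle
- socket_rack: loose red rack of sockets, 150 x 50 x 57 mm, at the right, to be left alone; origin under its middle

How it is judged (in metres and radians):
On the way, in this order (a step that is already met when the one before it is completed fails the run):
1. the lamp's head is swung clear of the fixture (horizontal distance between lamp_head and fixture_seat above 0.2 m), for 0.2 s.
2. the module, flat, square and centred on the plate, is pressed on the bar with 5 to 15 N (z of module in the frame of fixture between 0.009 and 0.0155 m and y of module in the frame of fixture between -0.009 and 0.009 m and x of module_front in the frame of fixture above 0.03 m and angle between the x axis of module and the x axis of fixture, either way round below 0.09 rad and angle between module's own z axis and vertical below 0.07 rad and contact force between module and bar between 5 and 15 N), for 0.3 s.
At the end, for the whole second after the job is handed in: Fingers still hold the module at rest, pressed on the bar with 5 to 15 N, contacts to the bar; flat on the plate (within 3.5 mm, 0.07 rad), within 9 mm of the centre line and 0.09 rad of square; lamp head centre over 200 mm (level) from fixture_seat (all of step 2 and horizontal distance between lamp_head and fixture_seat above 0.2 m and contact force between the fingers and module above 2 N and linear speed of module below 0.01 m/s); the arm keeps its last pose, push and grip.
It fails at once if the contact bar is driven to the end of its travel (value of joint bar above 0.0153 m).
It fails at once if one of the other loose things is shoved aside (more than 30 mm) (distance of any of screwdriver, screw_tray, flux_jar, clamp_meter, socket_rack from where it was at the start of the episode above 0.03 m).
It also fails if it takes over 64 s, if anything falls off the work surface, if the arm or the gripper's body presses on something with over 40 N, if the wrist force passes 120 N, or if a joint passes its speed limit or range.

## Working session

There is one attempt and no reset: what is moved stays moved. The work goes in short steps, Python scripts to look and compute and a tool call to move; the robot and the scene stay as the last step left them, time stands still between calls to the robot, and variables do not carry over. Pictures are saved under pics/ and viewed, and the job is handed in when it is done.

Besides the shell and the picture viewer there is one more tool, called after "Emit:" as name(argument=value, ...) on one line, values as JSON. carry_out: Moves the arm, as the interface text tells. Its arguments: {"type":"object","properties":{"grip":{"type":"array"},"slide":{"type":"array"},"twist":{"type":"array"}},"required":["grip","slide","twist"]}

```bash
ls; mkdir -p pics; python3 - <<'E'
from rig import bot
import cv2,pickle
s=bot.read_state();print(s)
for n in("scene","top"):
    c=bot.capture(n);pickle.dump(c,open(n+".pkl","wb"))
    cv2.imwrite(f"pics/{n}0.png",c["color"][:,:,::-1])
    print(n,{k:v for k,v in c.items() if k not in("color","depth")})
E
```

```text
pics
{'time_s': 0.0, 'joint_positions': array([-8.57990923e+01,  3.02772087e+01,  8.21574195e+01, -4.76252732e-04,
        6.76888023e+01, -1.02290924e+01]), 'qvel': array([-0.08086308,  0.0631258 , -0.06877449, -0.05859057, -0.09235323,
       -0.05433183]), 'tau': array([-1.18643416e-03, -4.40049076e+01, -1.76591814e+01,  6.33326964e-02,
        5.83714270e-02, -1.73566814e-04]), 'position': array([ 0.15569621, -0.60447821,  0.1968848 ]), 'tcp_rot': array([[ 9.68452057e-01,  2.49199892e-01, -1.65477866e-04],
       [ 2.49199665e-01, -9.68449747e-01,  2.14791539e-03],
       [ 3.75003286e-04, -2.12139010e-03, -9.99997680e-01]]), 'force': array([-0.46401043, -0.87854727, -0.40233166]), 'moment': array([0.02497797, 0.0129895 , 0.01409778]), 'opening': 0.9992399702189614}
scene {'fx': 540.0236138613678, 'fy': 540.0236138613678, 'cx': 277.05113440199926, 'cy': 206.8277984613903, 'position': array([ 1.1615365 , -0.69737419,  1.42823351]), 'rotation': array([[ 0.78819733, -0.48806692,  0.37488084],
       [ 0.61524207,  0.63965744, -0.46077713],
       [-0.01490524,  0.59382576,  0.80445559]])}
top {'fx': 390.8821891648755, 'fy': 390.8821891648755, 'cx': 277.6682240158147, 'cy': 203.27605536878784, 'position': array([0.43533391, 0.02086379, 1.20506149]), 'rotation': array([[ 0.00431968,  0.99462545, -0.10344834],
       [-0.99996198,  0.0035128 , -0.00798072],
       [-0.00757444,  0.10347888,  0.99460281]])}
```

View pics/scene0.png

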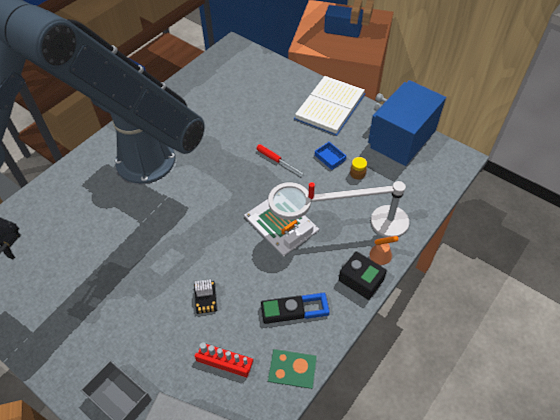

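View pics/top0.png

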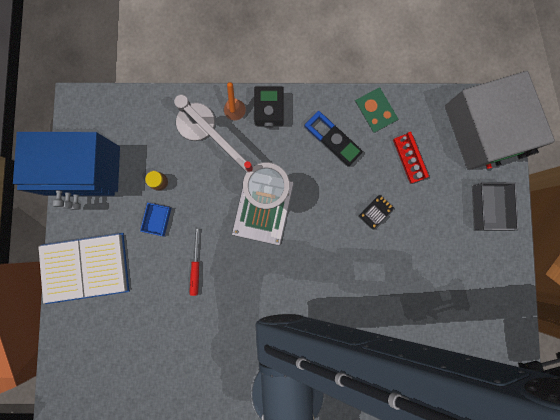

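The scene view shows the lamp head (290,200) over the plate, the red handle at (311,190) and the module at (205,295). In the top view the handle is at (249,167), the post top at (182,102), the head at (266,186) and the module at (376,210).

```bash
cat > h.py <<'E'
import numpy as np,cv2,pickle
def ray(c,u,v):
    d=np.array([(u-c["cx"])/c["fx"],-(v-c["cy"])/c["fy"],-1.0])
    return c["position"],c["rotation"]@d
def onz(c,u,v,z):
    p,d=ray(c,u,v);return p+d*(z-p[2])/d[2]
def proj(c,P):
    q=c["rotation"].T@(np.asarray(P)-c["position"]);q=q/-q[2]
    return np.array([c["cx"]+c["fx"]*q[0],c["cy"]-c["fy"]*q[1]])
def cloud(c):
    h,w=c["depth"].shape;v,u=np.mgrid[:h,:w];z=c["depth"]
    q=np.stack([(u-c["cx"])/c["fx"]*z,-(v-c["cy"])/c["fy"]*z,-z],-1)
    return q@c["rotation"].T+c["position"]
def wristcam(bot):
    s=bot.read_state();c=bot.capture("wrist")
    T=np.eye(4);T[:3,:3]=s["tcp_rot"];T[:3,3]=s["position"];M=T@c["T_tool_cam"]
    c["position"]=M[:3,3];c["rotation"]=M[:3,:3];return s,c
def crop(c,name,u0,v0,u1,v1,k):
    im=c["color"][v0:v1,u0:u1,::-1]
    cv2.imwrite("pics/"+name,cv2.resize(im,None,fx=k,fy=k,interpolation=cv2.INTER_CUBIC))
E
python3 - <<'E'
from h import *
t=pickle.load(open("top.pkl","rb"));s=pickle.load(open("scene.pkl","rb"))
crop(t,"t_mod.png",345,180,410,240,8);crop(t,"t_fix.png",165,85,325,255,3)
crop(s,"s_fix.png",235,170,335,260,6)
for c,n in((t,"top"),(s,"scene")):
    hsv=cv2.cvtColor(c["color"],cv2.COLOR_RGB2HSV);P=cloud(c)
    red=(((hsv[...,0]<8)|(hsv[...,0]>172))&(hsv[...,1]>150)&(hsv[...,2]>60)&(P[...,2]>.17)&(P[...,2]<.26))
    v,u=np.where(red);print(n,"handle",len(u),u.mean(),v.mean(),v.min(),P[red].mean(0),P[red].max(0))
print("post", onz(t,181,101,.192),onz(s,399,187,.192))
E
```

```text
top handle 38 247.60526315789474 164.6315789473684 161 [0.63342259 0.10466814 0.23754469] [0.64237538 0.11346197 0.24443749]
scene handle 77 311.02597402597405 189.6883116883117 182 [0.63795718 0.10122531 0.21962235] [0.64486835 0.11277653 0.24356141]
post [0.81576489 0.28963981 0.192     ] [0.82368901 0.2827788  0.192     ]
```

View pics/t_fix.png

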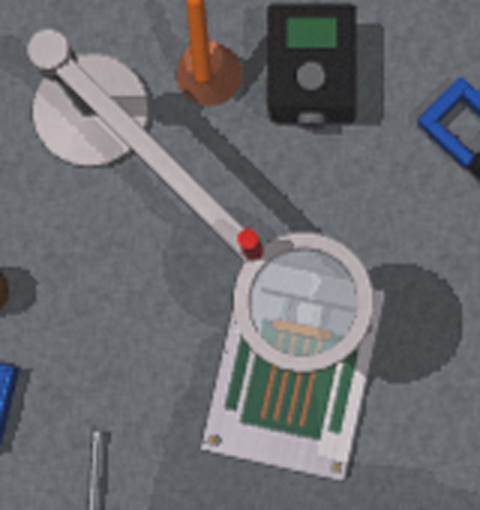

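View pics/t_mod.png

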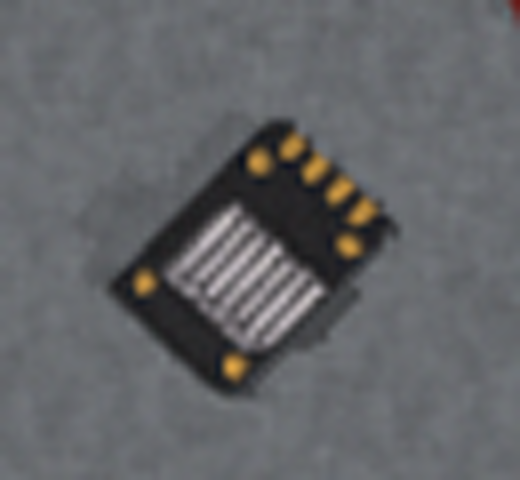

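View pics/s_fix.png

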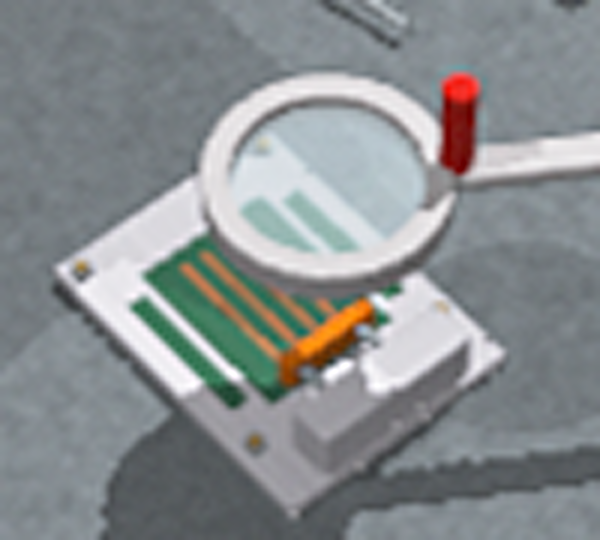

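Emit:
carry_out(grip=[0, 0, 0, 0, 0, 0, 0, 0, 0, 0, 0, 0], slide=[[0, 0, -40], [0, 0, -40], [0, 0, -40], [30, -26, 0], [30, -26, 0], [30, -26, 0], [30, -26, 0], [30, -26, 0], [30, -26, 0], [30, -26, 0], [30, -26, 0], [30, -26, 0]], twist=[[0, 0, 0], [0, 0, 0], [0, 0, 0], [0, 0, 0], [0, 0, 0], [0, 0, 0], [0, 0, 0], [0, 0, -0.05], [0, 0, -0.05], [0, 0, -0.05], [0, 0, 0], [0, 0, 0]])

```text
time_s: 1.3
position: [0.3466, -0.2933, 0.3176]
tcp_rot: [[0.922, 0.387, -0.001], [0.387, -0.922, 0.012], [0.004, -0.011, -1.0]]
force: [0.1, -0.6, 0.4]
opening: 0.503
```

```bash
cat > go.py <<'E'
import sys,numpy as np
from rig import bot
s=bot.read_state();R=s["tcp_rot"]
print("t",round(s["time_s"],2),"p",s["position"].round(4),"yaw",np.degrees(np.arctan2(R[1,0],R[0,0])).round(2),"z",R[:,2].round(4),"F",s["force"].round(2),"op",round(s["opening"],3),"j",s["joint_positions"].round(1))
if len(sys.argv)>3:
    print("tool delta mm",(R.T@(np.array(list(map(float,sys.argv[1:4])))-s["position"])*1000).round(1))
E
python3 go.py 0.636 0.104 0.3
```

```text
t 1.3 p [ 0.3466 -0.2933  0.3176] yaw 22.79 z [-0.0011  0.0118 -0.9999] F [ 0.11 -0.62  0.41] op 0.503 j [-54.6   9.   95.3   0.3  76.3  12.5]
tool delta mm [ 420.6 -253.9   22. ]
```

Emit:
carry_out(grip=[0, 0, 0, 0, 0, 0, 0, 0, 0, 0, 0], slide=[[36, -22, 0], [36, -22, 0], [36, -22, 0], [36, -22, 0], [36, -22, 0], [36, -22, 0], [36, -22, 0], [36, -22, 0], [36, -22, 0], [36, -22, 0], [0, 0, 0]], twist=[[0, 0, 0], [0, 0, 0], [0, 0, 0], [0, 0, 0], [0, 0, 0], [0, 0, 0], [0, 0, 0], [0, 0, 0], [0, 0, 0], [0, 0, 0], [0, 0, 0]])

```text
time_s: 2.4
position: [0.5993, 0.0709, 0.3173]
tcp_rot: [[0.92, 0.391, -0.007], [0.391, -0.92, 0.015], [-0.001, -0.017, -1.0]]
force: [-0.8, -0.7, -0.5]
opening: 0.499
```

```bash
python3 go.py 0.636 0.104 0.3; python3 - <<'E'
from h import *
from rig import bot
s,c=wristcam(bot);cv2.imwrite("pics/w1.png",c["color"][:,:,::-1])
pickle.dump(c,open("w1.pkl","wb"))
P=cloud(c);hsv=cv2.cvtColor(c["color"],cv2.COLOR_RGB2HSV)
red=(((hsv[...,0]<8)|(hsv[...,0]>172))&(hsv[...,1]>150)&(hsv[...,2]>60)&(P[...,2]>.23)&(P[...,2]<.26))
v,u=np.where(red);print(len(u),u.mean(),v.mean(),P[red].mean(0),onz(c,u.mean(),v.mean(),.24))
E
```

```text
t 2.4 p [0.5993 0.0709 0.3173] yaw 23.03 z [-0.0071  0.0152 -0.9999] F [-0.81 -0.66 -0.46] op 0.499 j [-4.3 22.4 76.   0.8 82.  62.5]
tool delta mm [ 46.7 -15.8  17.5]
377 257.54376657824935 146.25994694960212 [0.63645355 0.10573414 0.23963558] [0.63650561 0.10572706 0.24      ]
```

View pics/w1.png

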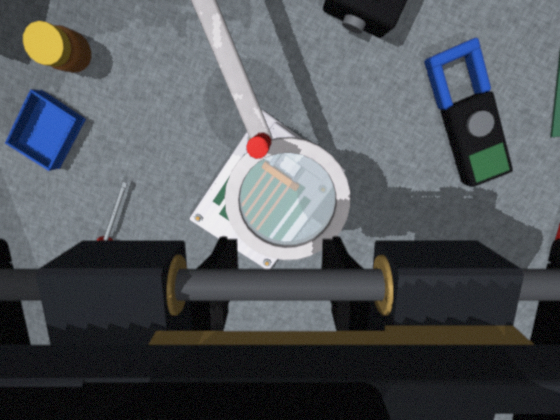

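Emit:
carry_out(grip=[0, 0, 0, 0, 0, 0, 0], slide=[[24, -9, 0], [24, -9, 0], [0, 0, 0], [0, 0, 30], [0, 0, 30], [0, 0, 30], [0, 0, 20]], twist=[[0, 0, 0], [0, 0, 0], [0, 0, 0], [0, 0, 0], [0, 0, 0], [0, 0, 0], [0, 0, 0]])

```text
time_s: 3.15
position: [0.6299, 0.0965, 0.2066]
tcp_rot: [[0.923, 0.384, -0.01], [0.385, -0.923, 0.007], [-0.007, -0.01, -1.0]]
force: [-0.0, 0.5, 0.4]
opening: 0.5
```

```bash
python3 go.py; python3 - <<'E'
import numpy as np
from rig import bot
R=bot.read_state()["tcp_rot"];p=bot.read_state()["position"]
post=np.array([.82,.288]);prev=p
a0=np.arctan2(.288-.1057,.82-.6365);print(a0,np.hypot(.288-.1057,.82-.6365))
for a in np.linspace(a0,-0.08,13)[1:]:
    q=np.r_[post-.262*np.array([np.cos(a),np.sin(a)]),p[2]]
    print(round(a,2),q.round(3),(R.T@(q-prev)*1000).round(0));prev=q
E
```

```text
t 3.15 p [0.6299 0.0965 0.2066] yaw 22.62 z [-0.0103  0.0068 -0.9999] F [-0.05  0.52  0.37] op 0.5 j [-1.5 30.9 79.2  0.4 70.5 65.7]
0.7821176940278332 0.2586610523445692
0.71 [0.621 0.117 0.207] [  0. -22.   0.]
0.64 [0.61  0.132 0.207] [ -5. -18.   0.]
0.57 [0.599 0.147 0.207] [ -4. -18.   0.]
0.49 [0.589 0.164 0.207] [ -3. -19.   0.]
0.42 [0.581 0.18  0.207] [ -1. -19.   0.]
0.35 [0.574 0.198 0.207] [  0. -19.   0.]
0.28 [0.568 0.216 0.207] [  1. -19.   0.]
0.21 [0.564 0.234 0.207] [  3. -19.   0.]
0.14 [0.56  0.253 0.207] [  4. -18.   0.]
0.06 [0.559 0.271 0.207] [  5. -18.   0.]
-0.01 [0.558 0.29  0.207] [  7. -18.   0.]
-0.08 [0.559 0.309 0.207] [  8. -17.   0.]
```

Emit:
carry_out(grip=[0, 0, 0, 0, 0, 0, 0], slide=[[10, 0, 0], [0, 0, 0], [-5, -20, 0], [-5, -18, 0], [-4, -18, 0], [-3, -19, 0], [-1, -19, 0]], twist=[[0, 0, 0], [0, 0, 0], [0, 0, 0], [0, 0, 0], [0, 0, 0], [0, 0, 0], [0, 0, 0]])

```text
time_s: 3.85
position: [0.5803, 0.1793, 0.2095]
tcp_rot: [[0.926, 0.378, -0.014], [0.378, -0.926, 0.003], [-0.012, -0.008, -1.0]]
force: [0.1, -1.0, -0.3]
opening: 0.497
```

```bash
python3 go.py; python3 - <<'E'
from h import *
from rig import bot
c=bot.capture("top");P=cloud(c);hsv=cv2.cvtColor(c["color"],cv2.COLOR_RGB2HSV)
red=(((hsv[...,0]<8)|(hsv[...,0]>172))&(hsv[...,1]>150)&(hsv[...,2]>60)&(P[...,2]>.17)&(P[...,2]<.26))
v,u=np.where(red);print(len(u),P[red].mean(0) if len(u) else "")
crop(c,"t2.png",165,85,365,255,3)
E
```

```text
t 3.85 p [0.5803 0.1793 0.2095] yaw 22.24 z [-0.0144  0.0028 -0.9999] F [ 0.11 -1.02 -0.27] op 0.497 j [ 6.5 28.5 83.3  0.3 69.  74.2]
0
```

View pics/t2.png

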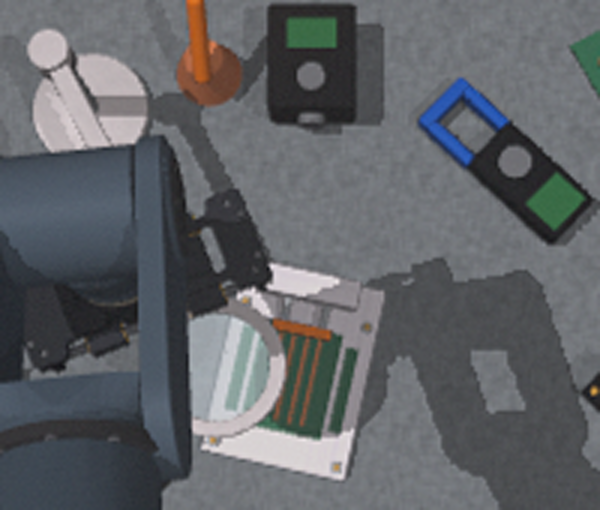

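The lamp follows the gripper: the ring is now at about (232,370) in the crop and uncovering the plate. I'll continue along the arc.

Emit:
carry_out(grip=[0, 0, 0, 0, 0, 0, 0, 0], slide=[[0, -19, 0], [1, -19, 0], [3, -19, 0], [4, -18, 0], [5, -18, 0], [7, -18, 0], [8, -17, 0], [0, 0, 0]], twist=[[0, 0, 0], [0, 0, 0], [0, 0, 0], [0, 0, 0], [0, 0, 0], [0, 0, 0], [0, 0, 0], [0, 0, 0]])

```text
time_s: 4.7
position: [0.5483, 0.325, 0.215]
tcp_rot: [[0.92, 0.392, -0.01], [0.392, -0.92, 0.007], [-0.006, -0.01, -1.0]]
force: [-0.1, -0.6, 0.1]
opening: 0.503
```

```bash
python3 go.py; python3 - <<'E'
from h import *
from rig import bot
c=bot.capture("top");pickle.dump(c,open("top3.pkl","wb"))
cv2.imwrite("pics/t3.png",c["color"][:,:,::-1])
E
```

```text
t 4.7 p [0.5483 0.325  0.215 ] yaw 23.08 z [-0.0098  0.007  -0.9999] F [-0.07 -0.56  0.07] op 0.503 j [20.3 30.3 78.9  0.6 71.2 87.1]
```

View pics/t3.png

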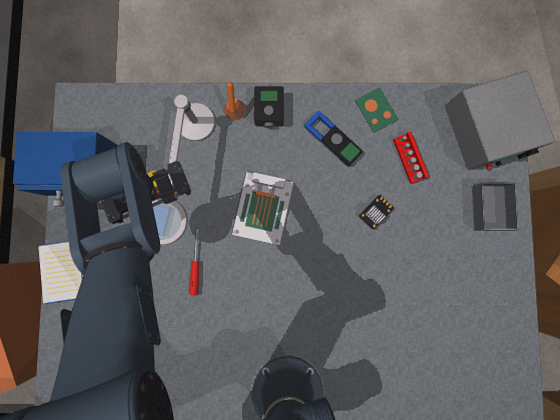

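The plate is now fully clear (plate at (263,208), ring at about (165,222)). I'll lift straight off the handle, then measure the fixture and module.

Emit:
carry_out(grip=[0.2, 0.2, 0.2, 0.2, 0.2], slide=[[0, 0, -30], [0, 0, -30], [0, 0, -30], [0, 0, -30], [0, 0, 0]], twist=[[0, 0, 0], [0, 0, 0], [0, 0, 0], [0, 0, 0], [0, 0, 0]])

```text
time_s: 5.25
position: [0.5466, 0.321, 0.3387]
tcp_rot: [[0.92, 0.392, -0.015], [0.392, -0.92, 0.004], [-0.012, -0.01, -1.0]]
force: [-0.3, -0.4, 0.2]
opening: 0.598
```

```bash
python3 go.py; python3 - <<'E'
from h import *
from rig import bot
for n in("top","scene"):
    c=bot.capture(n);pickle.dump(c,open(n+"4.pkl","wb"))
    cv2.imwrite("pics/%s4.png"%n,c["color"][:,:,::-1])
    if n=="top": crop(c,"t4f.png",222,160,302,250,8 if 0 else 6); crop(c,"t4m.png",352,185,402,235,10)
    else: crop(c,"s4f.png",235,170,335,260,7);crop(c,"s4m.png",180,265,235,325,9)
E
```

```text
t 5.25 p [0.5466 0.321  0.3387] yaw 23.09 z [-0.0146  0.0044 -0.9999] F [-0.3  -0.35  0.2 ] op 0.598 j [20.1 24.6 69.3  0.5 86.8 86.9]
```

View pics/t4f.png

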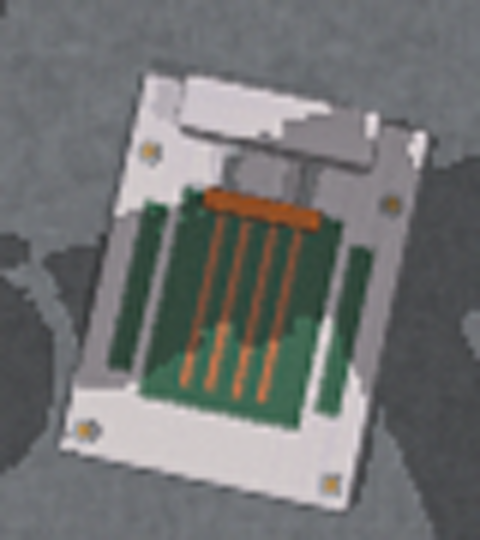

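View pics/s4f.png

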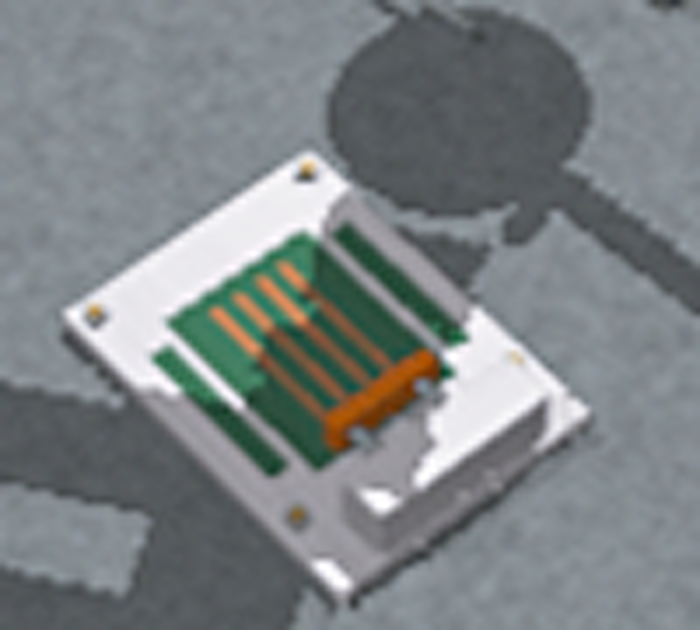

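View pics/s4m.png

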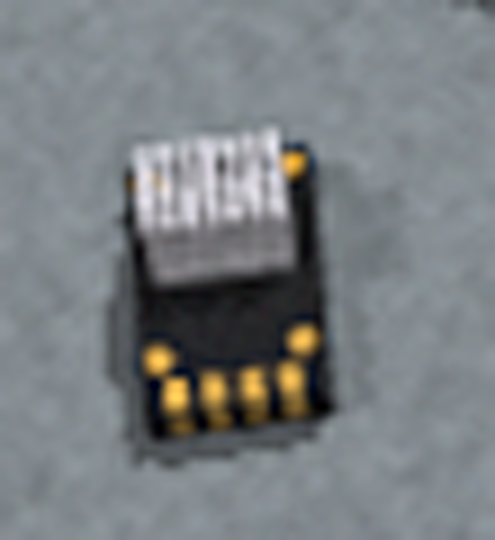

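View pics/scene4.png

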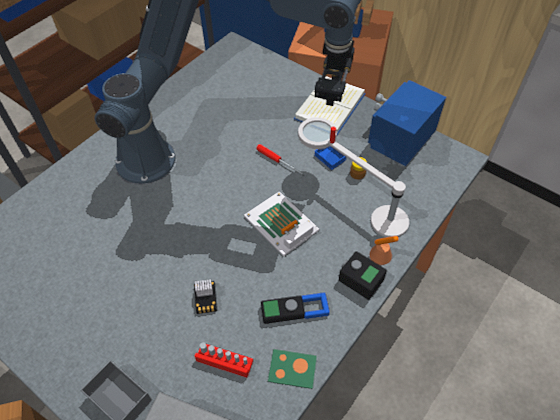

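```bash
python3 - <<'E'
from h import *
t=pickle.load(open("top4.pkl","rb"));s=pickle.load(open("scene4.pkl","rb"))
def pts(c,L,k,o,z): return np.array([onz(c,(U+.5)/k-.5+o[0],(V+.5)/k-.5+o[1],z)[:2] for U,V in L])
def ang(v): return np.degrees(np.arctan2(v[1],v[0])).round(2)
def rep(n,P): # order: frontL, frontR, backL, backR  (front=+x dir)
    print(n,"centre",P.mean(0).round(4),"x-axis",ang(P[0]-P[2]),ang(P[1]-P[3]),"from width",ang(P[0]-P[1])-90,ang(P[2]-P[3])-90,
     "len",np.linalg.norm(P[0]-P[2]).round(4),np.linalg.norm(P[1]-P[3]).round(4),"w",np.linalg.norm(P[0]-P[1]).round(4),np.linalg.norm(P[2]-P[3]).round(4))
rep("top corners",pts(t,[(147,73),(428,132),(62,448),(350,510)],6,(222,160),.012))
rep("top bolts",pts(t,[(150,151),(392,203),(88,430),(331,484)],6,(222,160),.013))
rep("sc corners",pts(s,[(592,412),(345,605),(312,150),(63,316)],7,(235,170),.012))
rep("sc bolts",pts(s,[(516,357),(298,516),(307,172),(95,315)],7,(235,170),.013))
rep("mod top bolts",pts(t,[(260,161),(349,245),(144,283),(235,367)],8,(345,180),.022))
# depth-based: module heat sink top, contour of plate, bar
P=cloud(t);roi=np.zeros(P.shape[:2],bool);roi[185:235,350:405]=1
m=roi&(P[...,2]>.045)
q=P[m];print("heatsink top depth",m.sum(),q.mean(0).round(4),np.median(q[:,2]))
r=cv2.minAreaRect((q[:,:2]*1000).astype(np.float32));print(r)
m=roi&(P[...,2]>.014);q=P[m];r=cv2.minAreaRect((q[:,:2]*1000).astype(np.float32));print("mod",r)
hsv=cv2.cvtColor(t["color"],cv2.COLOR_RGB2HSV)
o=(hsv[...,0]>5)&(hsv[...,0]<20)&(hsv[...,1]>150);o[:185]=0;o[202:]=0;o[:,:250]=0;o[:,285:]=0
q=P[o];print("bar",o.sum(),q.mean(0).round(4),cv2.minAreaRect((q[:,:2]*1000).astype(np.float32)))
E
```

```text
top corners centre [0.5454 0.0762] x-axis -11.91 -11.51 from width -11.819999999999993 -11.840000000000003 len 0.1974 0.1975 w 0.1481 0.1495
top bolts centre [0.5315 0.0794] x-axis -11.72 -12.04 from width -12.040000000000006 -12.230000000000004 len 0.1463 0.1467 w 0.1272 0.1264
sc corners centre [0.5486 0.075 ] x-axis -12.31 -12.53 from width -10.200000000000003 -12.209999999999994 len 0.1974 0.2027 w 0.1507 0.1498
sc bolts centre [0.531  0.0807] x-axis -10.59 -11.79 from width -11.530000000000001 -11.980000000000004 len 0.1439 0.1449 w 0.1308 0.1278
mod top bolts centre [ 0.5312 -0.266 ] x-axis -43.88 -43.55 from width -44.08 -43.19 len 0.0647 0.064 w 0.0459 0.0462
heatsink top depth 130 [ 0.5146 -0.2316  0.1618] 0.05683672713906762
((471.20220947265625, -133.1162567138672), (51.40365219116211, 311.9986572265625), 22.468486785888672)
mod ((476.78265380859375, -155.6944580078125), (83.81784057617188, 352.899169921875), 26.572406768798828)
bar 59 [0.5837 0.068  0.0355] ((584.058837890625, 68.48541259765625), (56.34275436401367, 8.843689918518066), 77.37488555908203)
```

Emit:
carry_out(grip=[0.2, 0.2, 0.2, 0.2, 0.2, 0.6, 1, 1, 1, 1, 1, 1], slide=[[-26, 41, 0], [-26, 41, 0], [-26, 41, 0], [-26, 41, 0], [-26, 41, 0], [-26, 41, 0], [-26, 41, 0], [-26, 41, 0], [-26, 41, 0], [-26, 41, 0], [-26, 41, 0], [-26, 41, 0]], twist=[[0, 0, 0], [0, 0, 0], [0, 0, 0], [0, 0, 0], [0, 0, 0], [0, 0, 0], [0, 0, 0], [0, 0, 0], [0, 0, 0], [0, 0, 0], [0, 0, 0], [0, 0, 0]])

```text
time_s: 6.55
position: [0.4332, -0.2645, 0.3119]
tcp_rot: [[0.914, 0.4, -0.063], [0.402, -0.916, 0.014], [-0.052, -0.038, -0.998]]
force: [0.6, -0.2, -0.1]
opening: 0.993
```

Emit:
carry_out(grip=[1, 1, 1, 1, 1], slide=[[0, 0, 10], [0, 0, 10], [0, 0, 10], [0, 0, 10], [0, 0, 0]], twist=[[0, 0, -0.13], [0, 0, -0.14], [0, 0, -0.14], [0, 0, 0], [0, 0, 0]])

```text
time_s: 7.05
position: [0.4226, -0.2691, 0.2612]
tcp_rot: [[0.68, 0.729, -0.075], [0.732, -0.68, 0.025], [-0.033, -0.072, -0.997]]
force: [-0.4, 0.5, -0.2]
opening: 0.998
```

```bash
python3 go.py .520 -.2557 .3; python3 - <<'E'
from h import *
from rig import bot
s,c=wristcam(bot);cv2.imwrite("pics/w5.png",c["color"][:,:,::-1]);pickle.dump(c,open("w5.pkl","wb"))
print(proj(c,[.5312,-.266,.022]))
E
```

```text
t 7.05 p [ 0.4226 -0.2691  0.2612] yaw 47.12 z [-0.0752  0.0246 -0.9969] F [-0.38  0.54 -0.23] op 0.998 j [-44.   18.4  91.7  -2.1  74.   -0.4]
tool delta mm [ 74.8  59.1 -45.6]
[358.12954196 102.84830449]
```

View pics/w5.png

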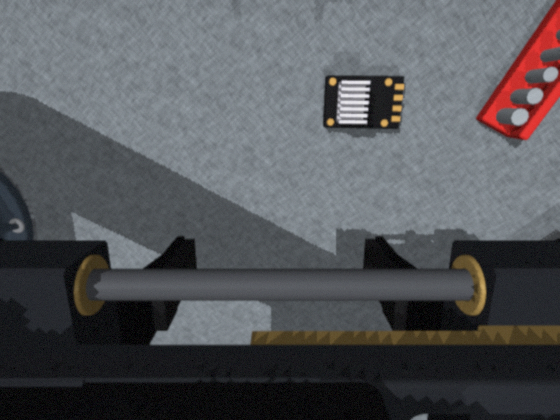

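Emit:
carry_out(grip=[1, 1, 1, 1], slide=[[0, 30, 0], [10, 30, 0], [0, 0, 0], [0, 0, 0]], twist=[[-0.036, 0.016, 0], [-0.036, 0.016, 0], [0, 0, 0], [0, 0, 0]])

```text
time_s: 7.5
position: [0.4747, -0.302, 0.2586]
tcp_rot: [[0.685, 0.729, 0.001], [0.729, -0.685, -0.002], [-0.0, 0.002, -1.0]]
force: [-0.1, -0.4, 0.1]
opening: 0.997
```

```bash
python3 go.py .520 -.2557 .3; python3 - <<'E'
from h import *
from rig import bot
s,c=wristcam(bot);pickle.dump(c,open("w6.pkl","wb"))
u,v=proj(c,[.5312,-.266,.022]);print(u,v)
u0=int(u)-60;v0=max(0,int(v)-50);print(u0,v0)
crop(c,"w6.png",u0,v0,u0+120,v0+100,6)
E
```

```text
t 7.5 p [ 0.4747 -0.302   0.2586] yaw 46.78 z [ 0.0011 -0.0016 -1.    ] F [-0.06 -0.44  0.11] op 0.997 j [-43.8  21.5  87.   -0.   71.4  -0.6]
tool delta mm [ 64.8   1.4 -41.5]
291.8128855475385 119.3463968084323
231 69
```

View pics/w6.png

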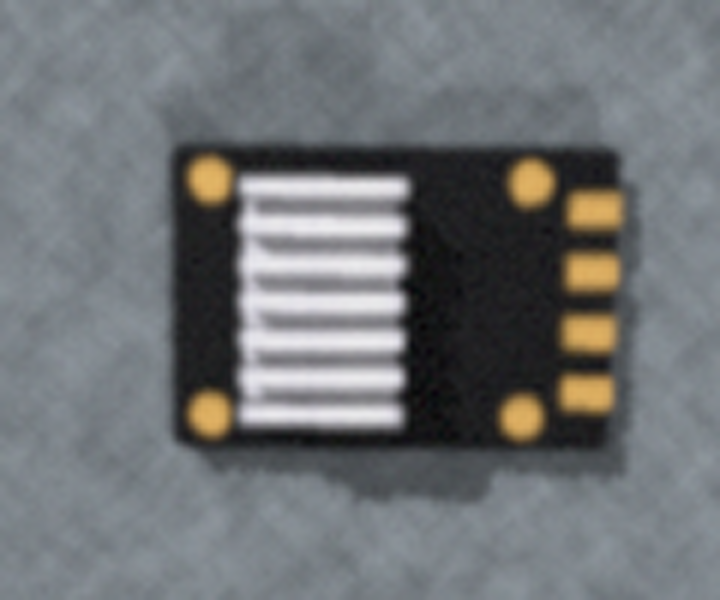

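The crop shows the fin block with corners (238,175), (410,175), (403,428), (238,428). The front contacts face right, along tool +y.

```bash
python3 - <<'E'
from h import *
c=pickle.load(open("w6.pkl","rb"))
def pts(L,z): return np.array([onz(c,(U+.5)/6-.5+231,(V+.5)/6-.5+69,z) for U,V in L])
H=pts([(238,175),(410,175),(403,428),(238,428)],.058);B=pts([(177,148),(617,150),(605,447),(180,445)],.022);D=pts([(210,180),(531,183),(521,417),(210,413)],.022)
for n,P in(("hs",H),("body",B),("dots",D)):
    f=P[1]+P[2]-P[0]-P[3];g=P[0]-P[3]+P[1]-P[2]
    print(n,P.mean(0).round(4),np.degrees(np.arctan2(f[1],f[0])).round(2),np.degrees(np.arctan2(g[1],g[0])).round(2)-90,np.linalg.norm(f)/2,np.linalg.norm(g)/2)
    for e in range(2): pass
m=B.mean(0)[:2];a=np.radians(-43.5);print("hs from body",m-.015*np.array([np.cos(a),np.sin(a)]))
E
```

```text
hs [ 0.5247 -0.2588  0.058 ] -43.21 -43.81 0.031237319738125453 0.045476675345536906
body [ 0.5358 -0.2692  0.022 ] -43.46 -43.35 0.08760590912374643 0.058292398885695734
dots [ 0.5319 -0.2654  0.022 ] -43.82 -43.92 0.06401591272953326 0.045834661783867164
hs from body [ 0.52493756 -0.25884811]
```

Emit:
carry_out(grip=[1, 1, 1, 1, 1, 1, 1], slide=[[33, 3.5, 0], [33, 3.5, 0], [0, 0, 40], [0, 0, 40], [0, 0, 40], [0, 0, 30], [0, 0, 0]], twist=[[0, 0, 0], [0, 0, 0], [0, 0, 0], [0, 0, 0], [0, 0, 0], [0, 0, 0], [0, 0, 0]])

```text
time_s: 8.25
position: [0.5257, -0.2558, 0.1096]
tcp_rot: [[0.686, 0.727, 0.005], [0.727, -0.686, -0.007], [-0.002, 0.008, -1.0]]
force: [-1.0, -0.1, 0.6]
opening: 1.002
```

```bash
python3 go.py .5248 -.2588 .027; python3 -c "
from rig import bot;R=bot.read_state()['tcp_rot'];print(-R[2])"
```

```text
t 8.25 p [ 0.5257 -0.2558  0.1096] yaw 46.65 z [ 0.0046 -0.0066 -1.    ] F [-1.   -0.05  0.56] op 1.002 j [-36.8  33.5  93.   -0.2  53.1   6.7]
tool delta mm [-2.7  0.7 82.6]
[ 0.00164411 -0.00785632  0.99996779]
```

Emit:
carry_out(grip=[1, 1, 1, 1, 1, 1], slide=[[-2.5, 1, 0], [0, 0, 25], [0, 0, 25], [0, 0, 20], [0, 0, 10], [0, 0, 0]], twist=[[0.008, 0.002, 0], [0, 0, 0], [0, 0, 0], [0, 0, 0], [0, 0, 0], [0, 0, 0]])

```text
time_s: 8.85
position: [0.5313, -0.2645, 0.0394]
tcp_rot: [[0.687, 0.726, 0.015], [0.727, -0.687, -0.011], [0.002, 0.018, -1.0]]
force: [0.0, 0.1, -0.3]
opening: 0.998
```

```bash
python3 go.py .5248 -.2588 .027; python3 - <<'E'
from h import *
from rig import bot
s,c=wristcam(bot);cv2.imwrite("pics/w7.png",c["color"][:,:,::-1])
c=bot.capture("scene");crop(c,"s7.png",150,220,260,330,5)
E
```

```text
t 8.85 p [ 0.5313 -0.2645  0.0394] yaw 46.6 z [ 0.0148 -0.011  -0.9998] F [ 0.04  0.07 -0.25] op 0.998 j [-37.3  39.9  94.5   0.   44.5   6.1]
tool delta mm [-0.3 -8.9 12.3]
```

View pics/s7.png

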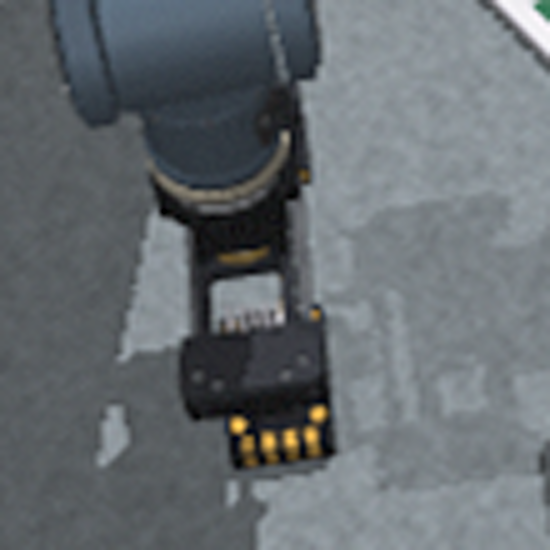

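Emit:
carry_out(grip=[1, 1, 1, 1, 1], slide=[[0, -9, 0], [0, 0, 0], [0, 0, 6], [0, 0, 6], [0, 0, 0]], twist=[[0.018, -0.002, 0], [0, 0, 0], [0, 0, 0], [0, 0, 0], [0, 0, 0]])

```text
time_s: 9.45
position: [0.5271, -0.2597, 0.0316]
tcp_rot: [[0.687, 0.727, 0.007], [0.727, -0.687, -0.005], [0.001, 0.008, -1.0]]
force: [0.4, 0.6, 0.6]
opening: 1.002
```

```bash
python3 go.py .5248 -.2588 .027
```

```text
t 9.45 p [ 0.5271 -0.2597  0.0316] yaw 46.62 z [ 0.0066 -0.0048 -1.    ] F [0.38 0.63 0.59] op 1.002 j [-37.1  40.5  95.1   0.   43.9   6.2]
tool delta mm [-0.9 -2.3  4.6]
```

Emit:
carry_out(grip=[1, 1, 1], slide=[[-1, -3, 4], [0, 0, 2], [0, 0, 0]], twist=[[0.01, 0, 0], [0.003, 0, 0], [0, 0, 0]])

```text
time_s: 9.75
position: [0.5238, -0.2581, 0.0244]
tcp_rot: [[0.687, 0.727, -0.005], [0.727, -0.687, 0.006], [0.001, -0.007, -1.0]]
force: [0.1, 0.2, -0.4]
opening: 1.003
```

```bash
python3 go.py .5248 -.2588 .027
```

```text
t 9.75 p [ 0.5238 -0.2581  0.0244] yaw 46.62 z [-0.0045  0.0056 -1.    ] F [ 0.11  0.25 -0.42] op 1.003 j [-37.2  41.2  95.1   0.1  44.1   6. ]
tool delta mm [ 0.2  1.2 -2.6]
```

Emit:
carry_out(grip=[-1, -1, -1, -1, -1, -1, -1], slide=[[0, 0, 0], [0, 0, 0], [0, 0, 0], [0, 0, 0], [0, 0, 0], [0, 0, 0], [0, 0, 0]], twist=[[0, 0, 0], [0, 0, 0], [0, 0, 0], [0, 0, 0], [0, 0, 0], [0, 0, 0], [0, 0, 0]])

```text
time_s: 10.45
position: [0.524, -0.2583, 0.0245]
tcp_rot: [[0.687, 0.727, -0.004], [0.727, -0.687, 0.005], [0.001, -0.007, -1.0]]
force: [0.3, 0.9, -0.3]
opening: 0.45
```

```bash
python3 go.py .5248 -.2588 .027
```

```text
t 10.45 p [ 0.524  -0.2583  0.0245] yaw 46.62 z [-0.0042  0.0054 -1.    ] F [ 0.28  0.85 -0.27] op 0.45 j [-37.2  41.2  95.1   0.1  44.1   6. ]
tool delta mm [ 0.2  0.9 -2.5]
```

Emit:
carry_out(grip=[-1, -1, -1, -1, -1], slide=[[0, 0, 0], [0, 0, 0], [0, 0, 0], [0, 0, 0], [0, 0, 0]], twist=[[0, 0, 0], [0, 0, 0], [0, 0, 0], [0, 0, 0], [0, 0, 0]])

```text
time_s: 10.95
position: [0.5239, -0.2582, 0.0246]
tcp_rot: [[0.687, 0.727, -0.004], [0.727, -0.687, 0.005], [0.001, -0.007, -1.0]]
force: [0.4, 0.2, -0.4]
opening: 0.342
```

```bash
python3 go.py
```

```text
t 10.95 p [ 0.5239 -0.2582  0.0246] yaw 46.62 z [-0.0043  0.0054 -1.    ] F [ 0.44  0.23 -0.4 ] op 0.342 j [-37.2  41.2  95.1   0.1  44.1   6. ]
```

Emit:
carry_out(grip=[-1, -1, -1, -1, -1, -1, -1, -1, -1, -1], slide=[[0, 0, -15], [0, 0, -25], [0, 0, -25], [0, 0, -25], [0, 0, -20], [0, 0, 0], [0, 0, 0], [0, 0, 0], [0, 0, 0], [0, 0, 0]], twist=[[0, 0, 0], [0, 0, 0], [0, 0, 0], [0, 0, 0], [0, 0, 0], [0, 0, -0.14], [0, 0, -0.14], [0, 0, -0.14], [0, 0, -0.13], [0, 0, 0]])

```text
time_s: 11.95
position: [0.5185, -0.2544, 0.1319]
tcp_rot: [[0.185, 0.983, -0.019], [0.983, -0.185, 0.016], [0.013, -0.021, -1.0]]
force: [0.2, -0.4, -2.7]
opening: 0.341
```

```bash
python3 go.py .490 .088 .13; python3 - <<'E'
from h import *
from rig import bot
c=bot.capture("scene");crop(c,"s8.png",130,190,270,320,5)
E
```

```text
t 11.95 p [ 0.5185 -0.2544  0.1319] yaw 79.32 z [-0.0187  0.0165 -0.9997] F [ 0.22 -0.37 -2.72] op 0.341 j [-37.3  31.9  91.5   0.1  57.9 -26.7]
tool delta mm [331.1 -91.3   8. ]
```

View pics/s8.png

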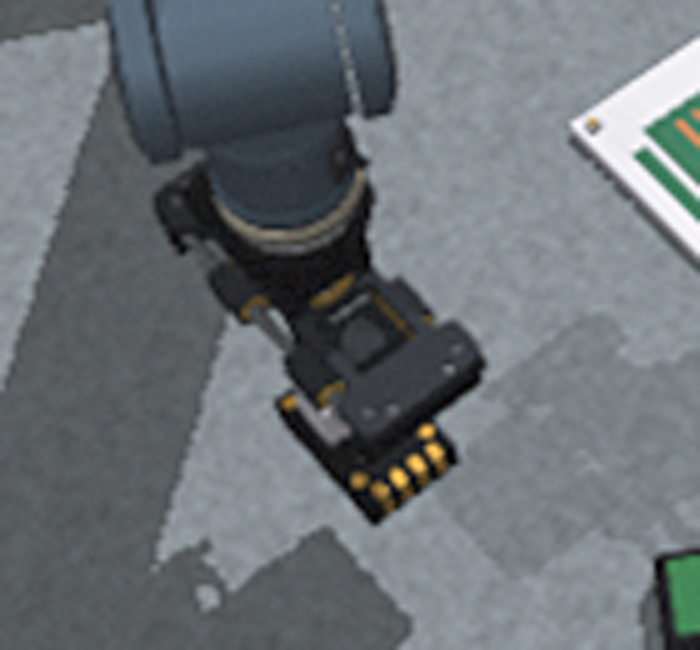

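The module is held level with its contacts facing forward. I'll carry it to a point over the open end of the plate.

Emit:
carry_out(grip=[-1, -1, -1, -1, -1, -1, -1, -1, -1, -1, -1, -1], slide=[[15, -5, 0], [28, -8, 0], [33, -9, 0], [33, -9, 0], [33, -9, 0], [33, -9, 0], [33, -9, 0], [33, -9, 0], [33, -9, 0], [28, -8, 0], [20, -5, 0], [0, 0, 0]], twist=[[0.01, 0, 0], [0, 0, 0], [0, 0, 0], [0, 0, 0], [0, 0, 0], [0, 0, 0], [0, 0, 0], [0, 0, 0], [0, 0, 0], [0, 0, 0], [0, 0, 0], [0, 0, 0]])

```text
time_s: 13.2
position: [0.4864, 0.1017, 0.1374]
tcp_rot: [[0.215, 0.976, -0.041], [0.976, -0.214, 0.025], [0.015, -0.045, -0.999]]
force: [0.6, -0.7, -3.0]
opening: 0.34
```

```bash
python3 go.py .5069 .0844 .08;python3 - <<'E'
from h import *
from rig import bot
R=bot.read_state()['tcp_rot'];print(-R[2]-[-.001,.007,1])
s,c=wristcam(bot);cv2.imwrite("pics/w9.png",c["color"][:,:,::-1]);pickle.dump(c,open("w9.pkl","wb"))
E
```

```text
t 13.2 p [0.4864 0.1017 0.1374] yaw 77.58 z [-0.0407  0.0245 -0.9989] F [ 0.57 -0.68 -3.  ] op 0.34 j [ -2.   26.4 102.2   1.6  53.8   9.4]
tool delta mm [-13.3  26.3  56.1]
[-0.01422219  0.03798513 -0.00112832]
```

View pics/w9.png

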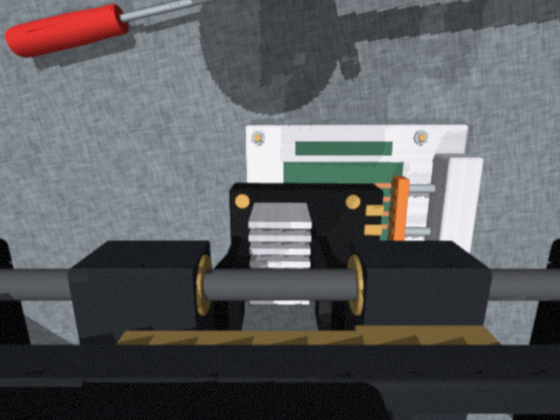

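Emit:
carry_out(grip=[-1, -1, -1, -1], slide=[[-10, 5, 0], [-3, 5, 0], [0, 0, 10], [0, 0, 0]], twist=[[-0.025, -0.008, -0.009], [-0.013, -0.006, 0], [0, 0, 0], [0, 0, 0]])

```text
time_s: 13.65
position: [0.4925, 0.0848, 0.126]
tcp_rot: [[0.21, 0.978, -0.007], [0.978, -0.21, 0.001], [-0.001, -0.007, -1.0]]
force: [-0.3, 0.1, -3.3]
opening: 0.343
```

```bash
cat >> go.py <<'E'
e=-R[2]-np.array([-.001,.007,1]);f=np.radians(-11.9);d=s["position"][:2]-[.546,.0762]
print("tilt fix twist",(-e[1]).round(4),e[0].round(4),"fixture xy of TCP mm",((np.cos(f)*d[0]+np.sin(f)*d[1])*1000).round(1),((-np.sin(f)*d[0]+np.cos(f)*d[1])*1000).round(1))
E
python3 go.py .5069 .0844 .06
python3 - <<'E'
from h import *
from rig import bot
s,c=wristcam(bot);cv2.imwrite("pics/w10.png",c["color"][:,:,::-1]);pickle.dump(c,open("w10.pkl","wb"))
c=bot.capture("scene");crop(c,"s10.png",220,120,340,260,5)
E
```

```text
t 13.65 p [0.4925 0.0848 0.126 ] yaw 77.88 z [-0.0073  0.001  -1.    ] F [-0.29  0.09 -3.29] op 0.343 j [ -3.1  27.  103.7   0.   49.7   9. ]
tool delta mm [ 2.6 14.7 65.9]
tilt fix twist -0.0003 0.0016 fixture xy of TCP mm -54.1 -2.6
```

View pics/w10.png

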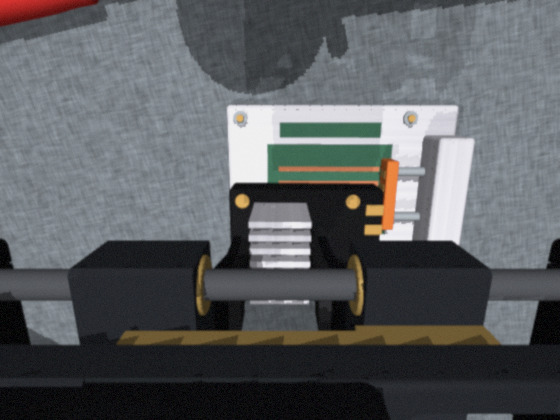

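View pics/s10.png

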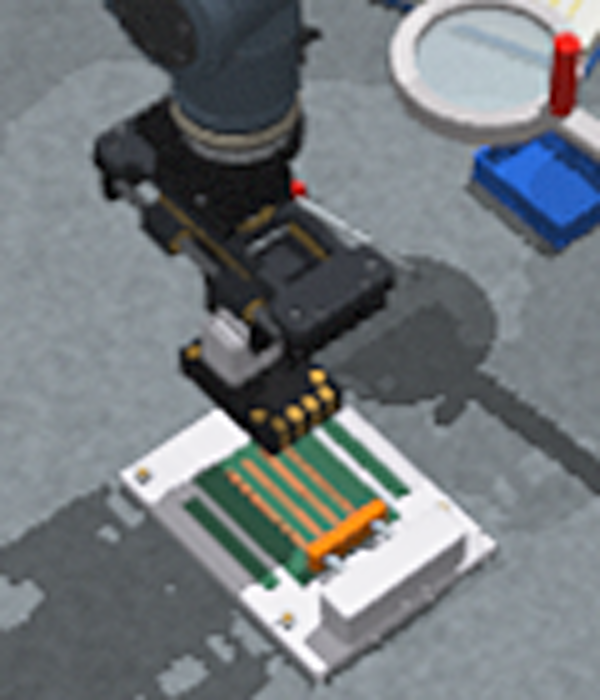

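```bash
python3 - <<'E'
from h import *
c=pickle.load(open("w10.pkl","rb"))
A=onz(c,228.5,105,.012);B=onz(c,458,105,.012);print(A,B,np.linalg.norm(A-B),np.degrees(np.arctan2(*(B-A)[[1,0]])))
f=np.radians(-11.9);R=np.array([[np.cos(f),-np.sin(f)],[np.sin(f),np.cos(f)]])
for P in(A,B,onz(c,240.5,118.5,.013),onz(c,410.5,118.5,.013),onz(c,391,159,.035),onz(c,386,231,.035)): print((R.T@(P[:2]-[.546,.0762])*1000).round(1))
# module held: top at TCP -24.6+22
z=.126-.0026
for u,v in((232,184),(382,184),(242,201),(353,201)):print("mod",(R.T@(onz(c,u,v,z)[:2]-[.546,.0762])*1000).round(1))
E
```

```text
[0.4668304 0.1703283 0.012    ] [0.65813706 0.129264   0.012     ] 0.1956642901139388 -12.114803293592232
[-96.9  75.8]
[98.8 75. ]
[-86.9  64.6]
[59.2 64.1]
[38.3 32.2]
[ 39.1 -30.3]
mod [-79.7  29.8]
mod [ 5.9 29.6]
mod [-74.3  19.7]
mod [-10.   19.6]
```

Emit:
carry_out(grip=[-1, -1, -1, -1, -1, -1], slide=[[3, 8, 10], [0, 4, 15], [0, 0, 15], [0, 0, 15], [0, 0, 10], [0, 0, 0]], twist=[[0, 0, 0], [0, 0, 0], [0, 0, 0], [0, 0, 0], [0, 0, 0], [0, 0, 0]])

```text
time_s: 14.35
position: [0.5121, 0.0851, 0.0575]
tcp_rot: [[0.212, 0.977, 0.001], [0.977, -0.212, 0.001], [0.001, 0.001, -1.0]]
force: [-0.6, 0.2, -3.4]
opening: 0.338
```

```bash
python3 go.py .505 .0854 .0376
```

```text
t 14.35 p [0.5121 0.0851 0.0575] yaw 77.74 z [ 0.001   0.0013 -1.    ] F [-0.57  0.16 -3.41] op 0.338 j [-3.000e+00  3.470e+01  1.041e+02  1.000e-01  4.110e+01  9.200e+00]
tool delta mm [-1.2 -7.  19.9]
tilt fix twist 0.0077 -0.0005 fixture xy of TCP mm -35.0 1.7
```

Emit:
carry_out(grip=[-1, -1, -1, -1, -1], slide=[[0, -7, 0], [0, 0, 6], [0, 0, 6], [0, 0, 4], [0, 0, 0]], twist=[[0.008, 0, -0.006], [0, 0, 0], [0, 0, 0], [0, 0, 0], [0, 0, 0]])

```text
time_s: 14.85
position: [0.5063, 0.0869, 0.0414]
tcp_rot: [[0.206, 0.979, -0.004], [0.979, -0.206, 0.003], [0.002, -0.005, -1.0]]
force: [0.1, 0.7, -2.6]
opening: 0.337
```

```bash
python3 go.py .505 .0854 .0376
```

```text
t 14.85 p [0.5063 0.0869 0.0414] yaw 78.12 z [-0.0041  0.003  -1.    ] F [ 0.09  0.74 -2.6 ] op 0.337 j [ -2.9  36.2 105.2   0.3  38.9   8.8]
tool delta mm [-1.7 -0.9  3.8]
tilt fix twist 0.0024 -0.0011 fixture xy of TCP mm -41.1 2.2
```

Emit:
carry_out(grip=[-1, -1, -1], slide=[[-1.5, 0, 2.5], [0, 0, 1.5], [0, 0, 1]], twist=[[0.002, 0, 0], [0, 0, 0], [0, 0, 0]])

```text
time_s: 15.15
position: [0.5066, 0.0852, 0.0365]
tcp_rot: [[0.206, 0.979, -0.005], [0.979, -0.206, 0.004], [0.002, -0.005, -1.0]]
force: [-1.0, 3.6, 6.1]
opening: 0.339
```

```bash
python3 go.py .505 .0854 .0376
```

```text
t 15.15 p [0.5066 0.0852 0.0365] yaw 78.11 z [-0.0047  0.0035 -1.    ] F [-0.97  3.57  6.06] op 0.339 j [ -3.   36.7 105.3   0.3  38.3   8.6]
tool delta mm [-0.2 -1.6 -1.1]
tilt fix twist 0.0017 -0.0015 fixture xy of TCP mm -40.4 0.7
```

Emit:
carry_out(grip=[-1, -1, -1, -1], slide=[[0, 4, -0.5], [0, 4, -0.2], [0, 4, 0], [0, 0, 0]], twist=[[0, 0, 0], [0, 0, 0], [0, 0, 0], [0, 0, 0]])

```text
time_s: 15.55
position: [0.5202, 0.0824, 0.0375]
tcp_rot: [[0.206, 0.979, -0.003], [0.979, -0.206, 0.003], [0.003, -0.004, -1.0]]
force: [0.6, -0.5, -2.6]
opening: 0.342
```

```bash
echo 'F=s["force"];print("fixture F",(np.cos(f)*F[0]+np.sin(f)*F[1]).round(2),(-np.sin(f)*F[0]+np.cos(f)*F[1]).round(2),F[2].round(2))'>>go.py; python3 go.py
```

```text
t 15.55 p [0.5202 0.0824 0.0375] yaw 78.11 z [-0.003   0.0033 -1.    ] F [ 0.57 -0.49 -2.55] op 0.342 j [ -3.3  37.2 103.4   0.3  39.6   8.4]
tilt fix twist 0.0033 -0.0016 fixture xy of TCP mm -26.5 0.8
fixture F 0.66 -0.37 -2.55
```

Emit:
carry_out(grip=[-1, -1, -1], slide=[[0, 2, 0.7], [0, 2, 0.3], [0, 0, 0]], twist=[[0, 0, 0], [0, 0, 0], [0, 0, 0]])

```text
time_s: 15.85
position: [0.5217, 0.0821, 0.0367]
tcp_rot: [[0.206, 0.978, -0.009], [0.979, -0.206, 0.004], [0.002, -0.009, -1.0]]
force: [-0.5, -0.6, -1.8]
opening: 0.34
```

```bash
python3 go.py
```

```text
t 15.85 p [0.5217 0.0821 0.0367] yaw 78.1 z [-0.0086  0.0041 -1.    ] F [-0.49 -0.63 -1.79] op 0.34 j [ -3.3  37.4 103.    0.3  40.1   8.3]
tilt fix twist -0.0022 -0.0012 fixture xy of TCP mm -25.0 0.7
fixture F -0.35 -0.72 -1.79
```

Emit:
carry_out(grip=[-1, -1, -1], slide=[[0, 3, 0], [0, 2, 0], [0, 0, 0]], twist=[[0, 0, 0], [0, 0, 0], [0, 0, 0]])

```text
time_s: 16.15
position: [0.5218, 0.082, 0.0372]
tcp_rot: [[0.206, 0.978, -0.018], [0.979, -0.206, 0.005], [0.001, -0.018, -1.0]]
force: [0.3, 0.1, -3.0]
opening: 0.341
```

```bash
python3 go.py
```

```text
t 16.15 p [0.5218 0.082  0.0372] yaw 78.13 z [-0.0177  0.0052 -0.9998] F [ 0.33  0.11 -3.01] op 0.341 j [ -3.4  37.5 102.5   0.4  41.    8.2]
tilt fix twist -0.0114 -0.0005 fixture xy of TCP mm -24.9 0.7
fixture F 0.3 0.18 -3.01
```

Emit:
carry_out(grip=[-1, -1, -1], slide=[[0, 4, 0.3], [0, 2, 0], [0, 0, 0]], twist=[[-0.012, 0, 0], [-0.004, 0, 0], [0, 0, 0]])

```text
time_s: 16.45
position: [0.5232, 0.0817, 0.0366]
tcp_rot: [[0.206, 0.979, -0.01], [0.979, -0.206, 0.003], [0.001, -0.01, -1.0]]
force: [-2.2, 0.1, 0.6]
opening: 0.34
```

```bash
python3 go.py
python3 - <<'E'
from h import *
from rig import bot
s,c=wristcam(bot);cv2.imwrite("pics/w11.png",c["color"][:,:,::-1]);pickle.dump(c,open("w11.pkl","wb"))
c=bot.capture("scene");crop(c,"s11.png",220,130,340,260,5)
E
```

```text
t 16.45 p [0.5232 0.0817 0.0366] yaw 78.13 z [-0.01    0.0029 -0.9999] F [-2.19  0.08  0.63] op 0.34 j [ -3.3  37.5 102.7   0.2  40.4   8.4]
tilt fix twist -0.0034 0.0002 fixture xy of TCP mm -23.4 0.6
fixture F -2.16 -0.37 0.63
```

View pics/w11.png

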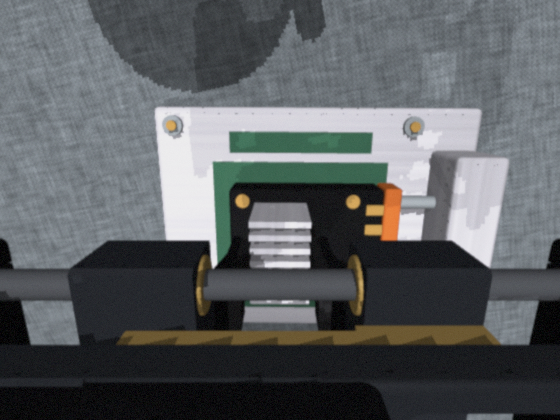

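View pics/s11.png

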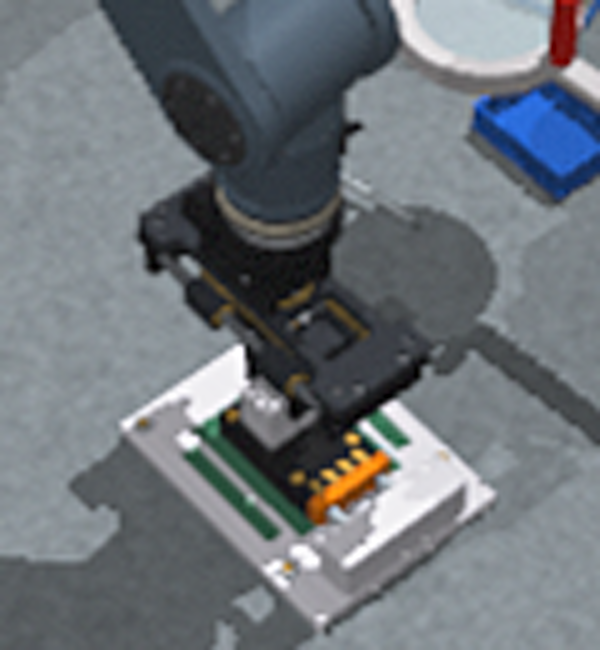

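The module front has met the bar: the edges line up at row 185 in the wrist view, with about 2 N on it. I'll press in small steps.

Emit:
carry_out(grip=[-1, -1, -1], slide=[[0, 4, 0], [0, 3, 0], [0, 0, 0]], twist=[[-0.006, 0, 0], [-0.003, 0, 0], [0, 0, 0]])

```text
time_s: 16.85
position: [0.5233, 0.0817, 0.0369]
tcp_rot: [[0.206, 0.978, -0.015], [0.979, -0.206, 0.003], [0.0, -0.015, -1.0]]
force: [-0.5, 0.8, -0.6]
opening: 0.342
```

```bash
python3 go.py
```

```text
t 16.85 p [0.5233 0.0817 0.0369] yaw 78.11 z [-0.015   0.0032 -0.9999] F [-0.51  0.84 -0.58] op 0.342 j [ -3.3  37.5 102.4   0.2  40.9   8.4]
tilt fix twist -0.0084 0.0009 fixture xy of TCP mm -23.3 0.7
fixture F -0.67 0.71 -0.58
```

Emit:
carry_out(grip=[-1, -1], slide=[[0, 4, 0.2], [0, 4, 0.2]], twist=[[-0.008, 0, 0], [-0.008, 0, 0]])

```text
time_s: 17.05
position: [0.5232, 0.0816, 0.0367]
tcp_rot: [[0.207, 0.978, -0.015], [0.978, -0.207, 0.002], [-0.001, -0.016, -1.0]]
force: [-10.1, 3.6, 11.8]
opening: 0.34
```

```bash
python3 go.py
```

```text
t 17.05 p [0.5232 0.0816 0.0367] yaw 78.08 z [-0.0154  0.0023 -0.9999] F [-10.1    3.62  11.82] op 0.34 j [-3.300e+00  3.760e+01  1.024e+02  1.000e-01  4.090e+01  8.500e+00]
tilt fix twist -0.0086 0.0019 fixture xy of TCP mm -23.4 0.6
fixture F -10.63 1.45 11.82
```

Emit:
carry_out(grip=[-1, -1, -1], slide=[[0, 5, -0.6], [0, 5, -0.3], [0, 5, -0.3]], twist=[[-0.003, 0, 0], [-0.003, 0, 0], [-0.003, 0, 0]])

```text
time_s: 17.35
position: [0.5244, 0.0813, 0.0377]
tcp_rot: [[0.206, 0.978, -0.034], [0.978, -0.206, 0.004], [-0.003, -0.034, -0.999]]
force: [-11.2, 2.8, 11.8]
opening: 0.339
```

```bash
python3 go.py;  python3 - <<'E'
from h import *
from rig import bot
s,c=wristcam(bot);crop(c,"w12.png",330,150,530,270,4)
E
```

```text
t 17.35 p [0.5244 0.0813 0.0377] yaw 78.09 z [-0.0337  0.0044 -0.9994] F [-11.2    2.84  11.79] op 0.339 j [ -3.4  37.8 101.4   0.2  42.7   8.4]
tilt fix twist -0.0269 0.0037 fixture xy of TCP mm -22.2 0.5
fixture F -11.55 0.47 11.79
```

View pics/w12.png

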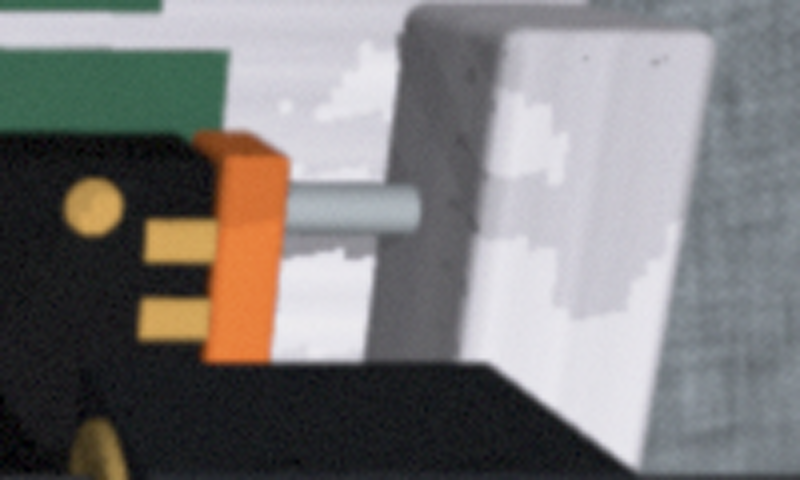

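Emit:
carry_out(grip=[-1, -1, -1], slide=[[0, -3, -1.5], [0, 0, -0.5], [0, 0, 0]], twist=[[-0.025, 0.002, 0], [-0.01, 0.002, 0], [0, 0, 0]])

```text
time_s: 17.7
position: [0.5214, 0.0818, 0.0387]
tcp_rot: [[0.206, 0.978, 0.001], [0.978, -0.206, 0.001], [0.001, 0.001, -1.0]]
force: [-1.2, 0.4, -2.9]
opening: 0.339
```

```bash
python3 go.py
```

```text
t 17.7 p [0.5214 0.0818 0.0387] yaw 78.08 z [ 1.4e-03  9.0e-04 -1.0e+00] F [-1.19  0.37 -2.88] op 0.339 j [-3.300e+00  3.700e+01  1.034e+02  1.000e-01  3.950e+01  8.600e+00]
tilt fix twist 0.0081 -0.0002 fixture xy of TCP mm -25.2 0.4
fixture F -1.24 0.12 -2.88
```

Emit:
carry_out(grip=[-1, -1, -1], slide=[[0, 4, 0], [0, 4, 0], [0, 4, 0]], twist=[[0, 0, 0], [-0.005, 0, 0], [-0.005, 0, 0]])

```text
time_s: 18.0
position: [0.5269, 0.0801, 0.0372]
tcp_rot: [[0.207, 0.978, -0.005], [0.978, -0.207, 0.001], [-0.0, -0.006, -1.0]]
force: [-8.2, 2.6, 2.6]
opening: 0.34
```

```bash
python3 go.py
```

```text
t 18.0 p [0.5269 0.0801 0.0372] yaw 78.04 z [-0.0055  0.0011 -1.    ] F [-8.2   2.59  2.56] op 0.34 j [-3.400e+00  3.750e+01  1.024e+02  1.000e-01  4.040e+01  8.500e+00]
tilt fix twist 0.0014 0.0011 fixture xy of TCP mm -19.5 -0.1
fixture F -8.56 0.85 2.56
```

Emit:
carry_out(grip=[-1, -1], slide=[[0, 5, -0.5], [0, 5, -0.4]], twist=[[-0.008, 0, 0], [-0.008, 0, 0]])

```text
time_s: 18.2
position: [0.5279, 0.0798, 0.0366]
tcp_rot: [[0.208, 0.978, -0.01], [0.978, -0.208, 0.001], [-0.001, -0.01, -1.0]]
force: [-10.7, 4.4, 7.6]
opening: 0.34
```

```bash
python3 go.py;  python3 - <<'E'
from h import *
from rig import bot
s,c=wristcam(bot);crop(c,"w13.png",330,150,530,270,4);pickle.dump(c,open("w13.pkl","wb"))
c=bot.capture("scene");crop(c,"s13.png",220,130,340,260,5);cv2.imwrite("pics/s13full.png",c["color"][:,:,::-1]);pickle.dump(c,open("s13.pkl","wb"))
E
python3 go.py
```

```text
t 18.2 p [0.5279 0.0798 0.0366] yaw 77.99 z [-0.0103  0.001  -0.9999] F [-10.7    4.45   7.59] op 0.34 j [ -3.4  37.7 102.    0.   40.9   8.6]
tilt fix twist -0.0033 0.0022 fixture xy of TCP mm -18.5 -0.2
fixture F -11.38 2.14 7.59
t 18.3 p [0.528  0.0798 0.0368] yaw 78.01 z [-9.9e-03  8.0e-04 -1.0e+00] F [-9.45  3.92  3.69] op 0.34 j [ -3.4  37.7 102.    0.   40.8   8.6]
tilt fix twist -0.0029 0.0022 fixture xy of TCP mm -18.4 -0.2
fixture F -10.05 1.88 3.69
```

View pics/w13.png

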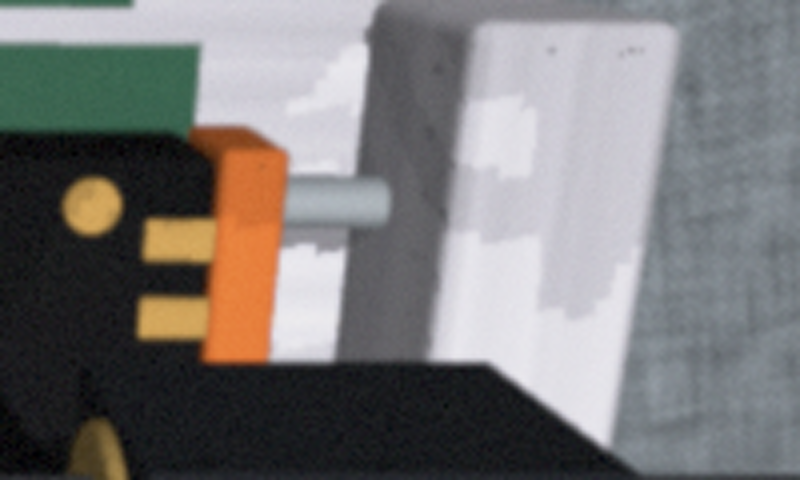

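View pics/s13.png

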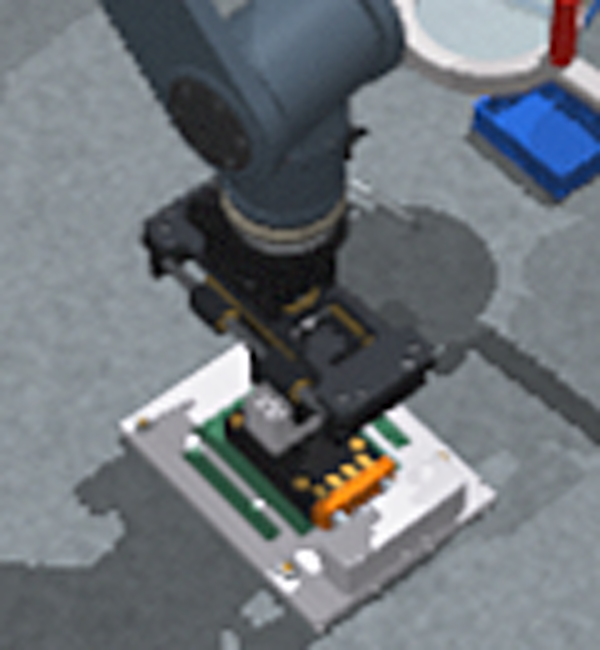

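```bash
cat > barm.py <<'E'
from h import *
def bar(c):
    hsv=cv2.cvtColor(c["color"],cv2.COLOR_RGB2HSV)
    o=((hsv[...,0]>=5)&(hsv[...,0]<20)&(hsv[...,1]>170)&(hsv[...,2]>100)).astype(np.uint8)
    w=np.zeros_like(o);w[205:245,275:305]=o[205:245,275:305]
    n,l,st,ce=cv2.connectedComponentsWithStats(w);i=1+np.argmax(st[1:,4])
    # right/far extreme pixels along fixture +x image direction
    d=proj(c,[.646,.0762-.021,.03])-proj(c,[.546,.0762,.03]);pp=np.linalg.norm(d)/100;d/=np.linalg.norm(d)
    v,u=np.where(l==i);q=np.c_[u,v]@d
    return st[i],ce[i],np.percentile(q,[5,50,90,95])/pp
if __name__=="__main__":
    from rig import bot
    a=bar(pickle.load(open("scene4.pkl","rb")));b=bar(bot.capture("scene"))
    print(a,b,"shift mm",(b[2]-a[2]).round(1))
E
python3 barm.py; python3 go.py
```

```text
(array([281, 220,  16,  14,  77], dtype=int32), array([288.62337662, 226.4025974 ]), array([1219.68779313, 1229.56552835, 1236.80749778, 1237.67175044])) (array([283, 221,  16,  15,  81], dtype=int32), array([289.9382716 , 227.85185185]), array([1226.90758495, 1236.3195906 , 1243.73898082, 1244.40430879])) shift mm [7.2 6.8 6.9 6.7]
t 18.35 p [0.5279 0.0798 0.0367] yaw 78.01 z [-9.9e-03  8.0e-04 -1.0e+00] F [-8.24  3.88  3.54] op 0.338 j [ -3.4  37.7 102.1   0.   40.8   8.6]
tilt fix twist -0.0029 0.0023 fixture xy of TCP mm -18.4 -0.2
fixture F -8.86 2.1 3.54
```

Emit:
carry_out(grip=[-1], slide=[[0, 6, -0.3]], twist=[[-0.008, 0, 0]])

```text
time_s: 18.45
position: [0.5279, 0.0799, 0.0367]
tcp_rot: [[0.208, 0.978, -0.015], [0.978, -0.208, 0.001], [-0.002, -0.015, -1.0]]
force: [-13.7, 4.9, 13.1]
opening: 0.341
```

```bash
python3 go.py; python3 barm.py; python3 barm.py; python3 go.py
```

```text
t 18.45 p [0.5279 0.0799 0.0367] yaw 78.0 z [-0.0149  0.0012 -0.9999] F [-13.66   4.91  13.05] op 0.341 j [ -3.4  37.8 101.8   0.   41.3   8.6]
tilt fix twist -0.0078 0.003 fixture xy of TCP mm -18.5 -0.1
fixture F -14.38 1.99 13.05
(array([281, 220,  16,  14,  77], dtype=int32), array([288.62337662, 226.4025974 ]), array([1219.68779313, 1229.56552835, 1236.80749778, 1237.67175044])) (array([283, 221,  16,  15,  83], dtype=int32), array([290.        , 227.89156627]), array([1227.1068465 , 1236.4304786 , 1243.82769122, 1244.50410799])) shift mm [7.4 6.9 7.  6.8]
(array([281, 220,  16,  14,  77], dtype=int32), array([288.62337662, 226.4025974 ]), array([1219.68779313, 1229.56552835, 1236.80749778, 1237.67175044])) (array([283, 221,  16,  15,  82], dtype=int32), array([290.        , 227.86585366]), array([1227.00721573, 1236.3750346 , 1243.83878002, 1244.50965239])) shift mm [7.3 6.8 7.  6.8]
t 18.55 p [0.528  0.0798 0.0368] yaw 78.01 z [-0.0146  0.001  -0.9999] F [-11.5    3.85   9.07] op 0.339 j [ -3.4  37.8 101.8   0.   41.3   8.6]
tilt fix twist -0.0075 0.003 fixture xy of TCP mm -18.4 -0.2
fixture F -12.05 1.4 9.07
```

Emit:
carry_out(grip=[-1, -1], slide=[[0, 5, -1], [0, 5, -0.5]], twist=[[-0.014, 0, 0], [-0.012, 0, 0]])

```text
time_s: 18.75
position: [0.5276, 0.0798, 0.0368]
tcp_rot: [[0.208, 0.978, -0.011], [0.978, -0.208, -0.001], [-0.003, -0.011, -1.0]]
force: [-10.3, 3.6, 4.8]
opening: 0.338
```

```bash
python3 go.py; for i in 1 2 3; do python3 barm.py|grep -o shift.*; done; python3 go.py
```

```text
t 18.75 p [0.5276 0.0798 0.0368] yaw 78.0 z [-0.0112 -0.0012 -0.9999] F [-10.26   3.6    4.79] op 0.338 j [ -3.3  37.7 102.   -0.2  40.9   8.8]
tilt fix twist -0.0037 0.0045 fixture xy of TCP mm -18.7 -0.2
fixture F -10.78 1.41 4.79
shift mm [7.2 6.4 7.  6.7]
shift mm [7.2 6.4 6.9 6.7]
shift mm [7.2 6.4 6.9 6.5]
t 18.9 p [0.5276 0.0798 0.0368] yaw 78.0 z [-0.0113 -0.0012 -0.9999] F [-9.28  4.82  2.77] op 0.344 j [ -3.3  37.7 102.   -0.2  40.9   8.8]
tilt fix twist -0.0038 0.0045 fixture xy of TCP mm -18.7 -0.2
fixture F -10.07 2.8 2.77
```

```bash
python3 - <<'E'
from h import *
from rig import bot
for i in range(18):
    c=bot.capture("scene")
    if i%6==0: s=bot.read_state();print(s["time_s"],s["position"].round(4),s["force"].round(1))
crop(c,"s14.png",230,100,370,250,4)
P=cloud(c);hsv=cv2.cvtColor(c["color"],cv2.COLOR_RGB2HSV)
red=(((hsv[...,0]<8)|(hsv[...,0]>172))&(hsv[...,1]>150)&(P[...,2]>.17)&(P[...,2]<.26))
h=P[red].mean(0);post=np.array([.82,.288]);d=(h[:2]-post);d/=np.linalg.norm(d);head=post+.325*d
print("handle",h,"head",head,"dist",np.linalg.norm(head-[.536,.0782]))
c=bot.capture("top");cv2.imwrite("pics/t14.png",c["color"][:,:,::-1])
E
python3 barm.py|grep -o shift.*;python3 go.py
```

```text
18.95 [0.5277 0.0798 0.0368] [-9.7  4.4  3.3]
19.25 [0.5277 0.0798 0.0368] [-9.4  3.9  3.2]
19.55 [0.5276 0.0798 0.0368] [-9.9  3.5  2.5]
handle [0.56121131 0.32005036 0.2151908 ] head [0.49746415 0.32794529] dist 0.2527008549443199
shift mm [7.2 6.4 7.  6.7]
t 19.9 p [0.5277 0.0798 0.0368] yaw 78.01 z [-0.0112 -0.0012 -0.9999] F [-9.72  3.77  3.37] op 0.343 j [ -3.3  37.7 102.   -0.2  40.9   8.8]
tilt fix twist -0.0038 0.0045 fixture xy of TCP mm -18.7 -0.2
fixture F -10.29 1.68 3.37
```

View pics/s14.png

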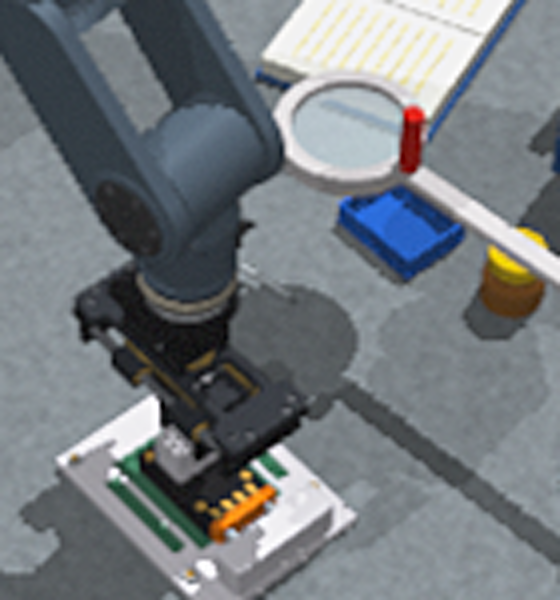

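View pics/t14.png

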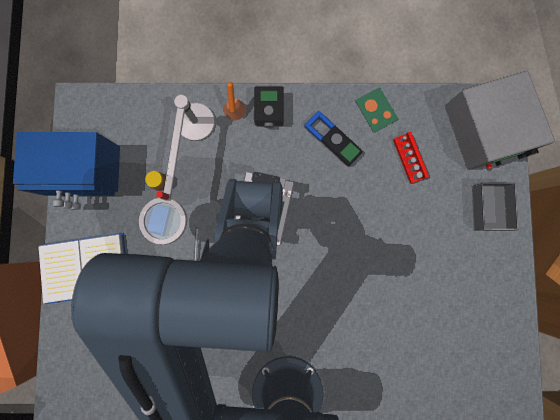

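The push holds steady. The module front sits squarely on the bar (crop about (245,512)), the lamp head at (162,221) in the top view is well clear, and everything else is undisturbed.

```bash
python3 -c "
from rig import bot
print(bot.hand_in())"
```

```text
the job is handed in; nothing more can be done
None
```

I swung the lamp aside by its red handle, set the black module on the plate with its contacts to the bar, and handed the job in with the gripper still pressing it there.

Last checks before handing in:
- **Lamp:** the head is about 0.25 m from the seat point; more than 0.20 m was required.
- **Push:** the bar has moved in about 6.4 to 7.2 mm by camera, or roughly 8 N. The wrist sensor reads about 10 N along the pressing direction. The 2 N difference is probably friction on the plate plus the uncertainty of the camera measurement. Both figures lie within 5–15 N, and the bar is a little short of half way in.
- **Position:** going by the gripper's pose, the module is about 0.2 mm off the centre line. It is square within about 0.01 rad and tilted by about 0.006 rad. Wrist pictures taken earlier suggested it could be up to about 3 mm off centre.
- **Steadiness:** position and force did not change noticeably over the last second.
- **Other things:** they look unmoved in the top view. The screwdriver is partly hidden by the arm there.

The first press went wrong: the module caught on the plate and rocked nose-down by about 0.03 rad. I backed off, lifted it slightly, levelled it and pressed again.

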